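# Check-weigh a lever casting and pack it in the slide-cover case

### The arm

A 6-joint arm with a two-finger parallel gripper is mounted at the origin on the work surface. World frame = base frame: x ahead of the robot, y to its left, z up, the work surface at z = 0. Lengths are in m, angles in rad, forces in N, time in s.
With the tool pointing down it reaches from about 0.35 to 0.8 m from the base axis. Payload 7.3 kg.
Tool frame: the origin (TCP) lies between the finger pads; the fingertips stand 25 mm ahead of it and the grasp point (between the pads) lies 6 mm ahead of it (r.tip_extent is the distance from the TCP to the fingertips, in m); z points along the fingers, y is the line along which they close (so a half turn about z gives the same grasp; the last joint's range is limited). The gripper opens to 85 mm and grips with 20 to 120 N. Pads are 22 mm wide; open, the fingers measure 114 mm over their backs; the gripper's body (76 mm by 85 mm) begins 54 mm behind the grasp point. The pads swing forward as they close: fully open they stand 13 mm farther back than shut.
Start: joints at [0.99, 0.342, 1.524, -0, 1.275, -0.146], TCP at [0.221, 0.476, 0.256] pointing down, gripper open.
Joint ranges: [-2.53, 2.53], [-0.77, 2.02], [0.04, 2.7], [-1, 4.14], [0.28, 2.66], [-3.11, 3.11]. Speed limits (rad/s): [2.57, 2.57, 3.14, 3.14, 3.14, 3.14].

### API

Orientations are given as a unit quaternion [x, y, z, w].
In Python, from workcell import r, command_gripper, optics gives the robot as it stands. The module is installed in compiled form; this text tells all that it offers. Calls block until the motion is done:
- r.reach(position, orientation): joint-space move of the TCP to a pose.
- r.move_straight(position, orientation=None, speed=0.15, max_force=None): straight line of the TCP; orientation=None keeps the orientation; speed is the mean speed in m/s. With max_force (N) it stops when the force on the tool has changed by that much, and returns True; else False.
- r.movej(angles): joint-space move.
- command_gripper(opening, force=None): finger opening in m; force is the grip in N (None keeps the last); returns when the fingers have stopped.
- r.hold(seconds).
- r.solve_ik(position, orientation): joint angles nearest the present ones, or None.
- r.read_state(): the state.
- optics.get_image(name): name is "scene" or "top" or "wrist"; returns (picture, depth): 384x512x3 uint8, red, green, blue; 384x512 float32, m along the optical axis (not along the pixel's ray), 0 where there is no reading.
- optics.camera_model(name): a dict with "K" (3x3 intrinsics, pixels), "R" (3x3) and "t" (3): a world point X has camera coordinates R X + t; the wrist camera has in their place "tool_from_camera" (4x4, takes a point from camera to tool coordinates, whose origin is the TCP and whose axes are the flange's). Camera axes: x right, y down, z forward; pixel columns grow to the right and rows downward; lengths in m; the calibration is good to about 2 mm. A picture is of the moment at which its call begins: read the wrist's pose just before it. camera_model takes no time and is no camera call.
A pose or a line that the arm cannot do raises r.PlanningError and nothing moves.
- r.finish_job(): hands the job in; it is judged then, once.
The state is a dict: "time_s": time; "joint_positions": joint angles; "dq": joint speeds; "tau": joint torques, N m; "eef_pos": TCP position; "eef_rot": TCP orientation; "contact_force": force on the tool from outside, world axes, zero at the start; "torque": the same for the moment, N m; "grip_width": finger opening in m; "grip_force": force on a finger pad.
Only numpy, scipy, OpenCV 4.12 (cv2) and the standard library are available. Lean on these libraries where they do the work, as an engineer would, in place of code of your own. Each camera call takes 0.05 s, during which the arm holds its last target. There are 200 camera calls.

### The job

Draw the lever casting out of the chute, lay it gently on the scale pan and let go so that the pan alone carries it and settles. Then pack it in the case: open the sliding cover, lay the casting flat in the fitted cradle with its round boss in the wide pocket, and slide the cover fully home. Never drive the pan down to its stop, and leave the bowl, tub, jar and brush where they are.

Things in the scene. Friction and masses are not known exactly. Their poses are not given: they have to be found in the camera images.
- casting: Aluminium door-lever casting, 0.27 kg, 150 mm long along its x, flat underside. Plain bar 26 mm wide (y), 22 mm high from x = -75 to +37 mm, then a round boss of diameter 40, height 28 mm centred at x = +55 mm. Origin: underside, mid length; z up. Starts boss inwards in the chute, 30 mm above the table, the last 50 to 60 mm of the bar projecting.
- casting_boss (a point): Centre of the top face of the casting's round boss, at (55, 0, 28) mm in the casting's frame.
- chute: Fixed green sheet-metal chute, a roofed sleeve 125 mm deep, 70 wide, 68 high. Origin on the table under the middle of its mouth, which opens to -x; the sleeve runs to +x. Inside: floor 30 mm above the table, 60 mm wide, 34 mm clear height; closed at sides, back and top, so the casting must be drawn about 100 mm along -x before it can be lifted.
- scale: Fixed grey spring scale, base 150 mm (x) by 104 mm (y) by 38 mm high. Origin on the table under its centre. It carries the pan.
- pan_top (a point): Centre of the upper face of the scale's flat steel pan, a rimless plate 170 mm (x) by 110 mm (y), 6 mm thick, face 80 mm above the table when empty; axes as the scale's. Large enough for the whole casting laid along x.
- pan (a joint): Downward travel of the sprung pan in m: 0 empty, 0.030 at its stop. Stiffness 400 N/m; the casting alone presses it down some 5.5 to 8 mm.
- case: Fixed wooden packing case 190 mm (x) by 275 mm (y from -72 to +203). Origin on the table under the centre of its compartment, 170 (x) by 128 mm (y) inside, wall tops 50 mm above the table. On the +y side is a closed deck on to which the cover slides; guide strips along both x edges reach 62 mm above the table.
- cradle (a point): Centre of the compartment's floor, 8 mm above the table; axes as the case's. Grey blocks 36 mm high above this floor: x = -85 to -40 mm with a slot 34 mm wide (bar's plain end), x = +32 to +85 mm with a pocket 48 mm wide (boss), centred on y = 0. Only between them is there room for fingers. Packed, the casting's origin is about here, its x along the case's x.
- cover (a joint): Slide of the case's cover in m: 0 fully closed over the compartment (against its stop), 0.128 fully open; it moves along the case's +y as it opens. Needs about 3 N and stays where it is left. At the start between closed and 45 mm open.
- cover_grip (a point): Middle of the rib handle at the centre of the cover (moves with it): a dark wooden bar 80 mm long along the case's x, 14 mm thick along y, 24 mm high; this point is 70 mm above the table, 12 mm below the rib's top. Plywood cover plate 178 by 140 mm, top face 58 mm above the table.
- bowl: White ceramic bowl, rim 110 mm across, 50 mm high, bystander. Origin under its centre.
- tub: Green plastic tub, rim 84 mm across, 75 mm high, bystander. Origin under its centre.
- jar: Pale round jar with a white lid, 70 mm diameter, 90 mm high, bystander. Origin under its centre.
- brush: Hand brush lying on the table, about 200 mm long, bystander.
Mind the look-alikes: they are no part of the job. What is shaped like the casting but blue is not meant.

How it is judged:
On the way, in this order (a step that is already met when the one before it is completed fails the run):
1. the casting lies on the scale pan, let go, and the pan has settled under its weight alone (value of joint pan between 0.004 and 0.011 m and contact force between the fingers and casting below 0.1 N and contact force between casting and scale above 1.5 N and contact force between each of the arm, the fingers and scale below 0.1 N and linear speed of casting below 0.02 m/s and velocity of joint pan between -0.01 and 0.01 m/s), for 0.2 s.
2. the casting lies let go in the case's cradle, boss in the wide pocket, the cover not yet closed over it (x of casting in the frame of case between -0.016 and 0.016 m and y of casting in the frame of case between -0.01 and 0.01 m and z of casting in the frame of case between 0.004 and 0.013 m and angle between the x axis of casting and the x axis of case, either way round below 0.15 rad and x of casting_boss in the frame of case above 0.03 m and angle between casting's own z axis and vertical below 0.12 rad and contact force between the fingers and casting below 0.1 N and linear speed of casting below 0.02 m/s and value of joint cover above 0.06 m), for 0.2 s.
At the end, for the whole second after the job is handed in: The casting lies at rest, released, flat on the floor of the case's cradle (within 16 mm along and 10 mm across its place, 0.15 rad) with its boss in the wide pocket, and the cover is closed to within 4 mm of its stop (x of casting in the frame of case between -0.016 and 0.016 m and y of casting in the frame of case between -0.01 and 0.01 m and z of casting in the frame of case between 0.004 and 0.013 m and angle between the x axis of casting and the x axis of case, either way round below 0.15 rad and x of casting_boss in the frame of case above 0.03 m and angle between casting's own z axis and vertical below 0.12 rad and contact force between the fingers and casting below 0.1 N and linear speed of casting below 0.02 m/s and value of joint cover below 0.004 m and velocity of joint cover between -0.01 and 0.01 m/s); the robot touches nothing.
It fails at once if the scale pan is driven down to its stop (over 27 mm) (value of joint pan above 0.027 m).
It fails at once if the bowl, tub, jar or brush is moved more than 40 mm (distance of any of bowl, tub, jar, brush from where it was at the start of the episode above 0.04 m).
It also fails if it takes over 72 s, if anything falls off the work surface, if the arm or the gripper's body presses on something with over 40 N, if the wrist force passes 120 N, or if a joint passes its speed limit or range.

## Working session

There is one attempt and no reset: what is moved stays moved. The work goes in short steps, each a Python script; the robot and the scene stay as the last script left them, time stands still between calls to the robot, and variables do not carry over. Pictures are saved under pics/ and viewed, at most 10 in all, crops included, and the job is handed in when it is done.

```bash
mkdir -p pics; cat > h.py <<'E'
import numpy as np, cv2
from workcell import r, command_gripper, optics
def shot(name):
    s=r.read_state(); im,d=optics.get_image(name); m=optics.camera_model(name)
    np.savez(f'{name}.npz',im=im,d=d,K=m['K'],**({'R':m['R'],'t':m['t']} if 'R' in m else {'T':m['tool_from_camera'],'p':s['eef_pos'],'q':s['eef_rot']}))
    return im,d
def cloud(name):
    """world coordinates of every pixel of the last shot (HxWx3; nan where no depth)"""
    f=np.load(f'{name}.npz'); d=f['d'].astype(float); d[d==0]=np.nan; K=f['K']
    v,u=np.mgrid[:384,:512]
    c=np.stack([(u-K[0,2])/K[0,0]*d,(v-K[1,2])/K[1,1]*d,d],-1)
    if 'R' in f: return (c-f['t'])@f['R'], f['im']
    from scipy.spatial.transform import Rotation as Ro
    T=f['T']; return (c@T[:3,:3].T+T[:3,3])@Ro.from_quat(f['q']).as_matrix().T+f['p'], f['im']
E
python3 - <<'E'
from h import *
for n in('scene','top'):
    im,d=shot(n); cv2.imwrite(f'pics/{n}0.png',cv2.resize(im[:,:,::-1],(800,600)))
print(r.read_state(), r.tip_extent)
E
```

```text
{'time_s': 0.1, 'joint_positions': array([ 9.90005781e-01,  3.42670311e-01,  1.52492336e+00, -5.02347337e-06,
        1.27541421e+00, -1.45978692e-01]), 'dq': array([ 0.00203646, -0.0016564 , -0.00410834,  0.00134193, -0.00091327,
       -0.00028728]), 'tau': array([ 1.54614267e-03, -4.34445763e+01, -2.46491826e+01, -2.17794873e-04,
        4.75245572e-03,  3.39530106e-05]), 'eef_pos': array([0.22094017, 0.47588512, 0.25568583]), 'eef_rot': array([ 2.15696573e-01,  9.76460182e-01, -6.62259779e-04, -2.49268535e-04]), 'contact_force': array([ 0.33241915, -0.00881098,  0.74040921]), 'torque': array([-0.00750517,  0.02103051, -0.0223992 ]), 'grip_force': 0.0, 'grip_width': 0.08527222237532137} 0.025
```

View pics/scene0.png

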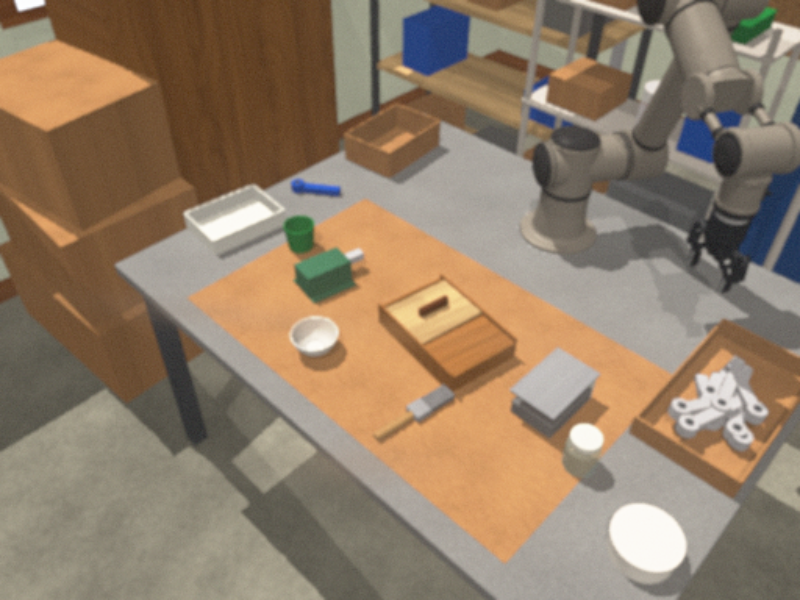

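View pics/top0.png

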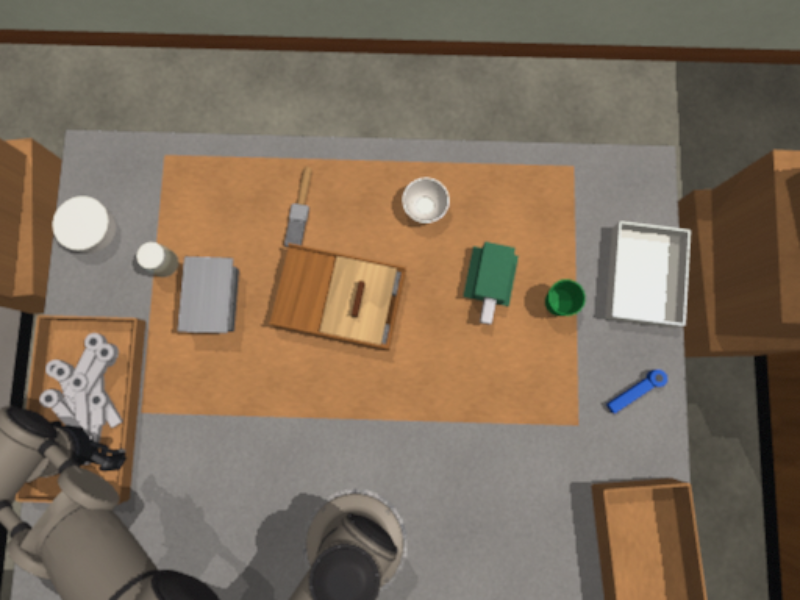

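The top view (800x600) shows the chute at (492,275) with its mouth facing the robot and the casting's bar end at (488,311). The scale is at (208,295), the case at (338,298) with the rib at (357,299) and the cover partly open towards the left (+y).

```bash
python3 - <<'E'
from h import *
P,im=cloud('top'); x,y,z=P[...,0],P[...,1],P[...,2]
f=np.load('top.npz'); print('cam pos',-f['R'].T@f['t'], 'f',f['K'][0,0])
hsv=cv2.cvtColor(im,cv2.COLOR_RGB2HSV); H,S,V=[hsv[...,i].astype(int) for i in range(3)]
sc=512/800
def box(n,c,w,m):
    v,u=np.mgrid[:384,:512]; m=m&(abs(u-c[0]*sc)<w*sc)&(abs(v-c[1]*sc)<w*sc)
    m=cv2.morphologyEx(m.astype(np.uint8),cv2.MORPH_OPEN,np.ones((2,2)))>0
    q=P[m]; q=q[~np.isnan(q).any(1)]
    (cx,cy),(a,b),ang=cv2.minAreaRect((q[:,:2]*1000).astype(np.float32))
    print(n,len(q),'c',round(cx,1),round(cy,1),'size',round(a,1),round(b,1),'ang',round(ang,2),'z',np.nanpercentile(q[:,2],[5,50,95]).round(4), 'mean',q[:,:2].mean(0).round(4))
box('pan',(208,295),60,(z>.07)&(z<.092)&(S<60))
box('chute roof',(492,275),50,(z>.058)&(z<.08)&(S>80)&(H>50)&(H<90))
box('cast bar',(488,311),30,(z>.04)&(z<.062)&(S<60))
box('rib',(357,299),30,(z>.072)&(z<.09))
box('case >40',(338,298),90,(z>.04)&(z<.072))
box('cover ply',(357,299),60,(z>.05)&(z<.066)&(V>170))
box('deck',(300,290),60,(z>.04)&(z<.072)&(V<190)&(S>120))
box('bowl',(425,200),40,z>.03); box('tub',(566,298),30,z>.05); box('jar',(153,258),25,z>.07); box('brush',(298,207),45,z>.012)
E
```

```text
cam pos [ 0.32534298 -0.08140202  1.48983785] f 410.0237507635299
pan 1587 c 546.3 386.5 size 184.9 181.4 ang 88.71 z [0.0612 0.0791 0.086 ] mean [0.5401 0.3537]
chute roof 663 c 616.5 -305.6 size 80.1 136.2 ang 79.39 z [0.009  0.067  0.0721] mean [ 0.6079 -0.3004]
cast bar 122 c 523.0 -291.5 size 32.0 57.3 ang 80.47 z [-0.0009  0.0496  0.056 ] mean [ 0.5221 -0.2893]
rib 91 c 538.4 6.7 size 12.4 78.5 ang 81.03 z [0.0568 0.08   0.0867] mean [0.5359 0.0065]
case >40 3946 c 552.5 55.1 size 279.7 199.0 ang 79.78 z [0.0421 0.0538 0.0621] mean [0.5451 0.0554]
cover ply 1715 c 534.6 5.0 size 136.9 180.4 ang 80.05 z [0.051  0.0573 0.0625] mean [0.5328 0.0042]
deck 1811 c 553.4 90.7 size 209.0 187.9 ang 79.7 z [0.0432 0.0496 0.0599] mean [0.5574 0.1264]
bowl 205 c 787.0 -142.9 size 110.0 90.5 ang 89.87 z [-0.0002  0.0384  0.0512] mean [ 0.7997 -0.1446]
tub 153 c 553.3 -469.8 size 102.7 80.1 ang 82.76 z [-0.0019  0.063   0.0761] mean [ 0.5594 -0.4731]
jar 254 c 618.7 474.4 size 54.8 59.3 ang 0.24 z [0.0651 0.0878 0.0933] mean [0.6176 0.4717]
brush 477 c 740.7 154.6 size 228.7 99.5 ang 15.83 z [0.0048 0.0191 0.0575] mean [0.7236 0.1527]
```

```bash
cat >> h.py <<'E'
def quat(yaw):
    """tool down, tool x opposite to the object's x axis (yaw in rad)"""
    a=(yaw+np.pi)/2; return np.array([np.cos(a),np.sin(a),0,0])
E
python3 - <<'E'
from h import *
import shutil
T=optics.camera_model('wrist'); print(np.round(T['tool_from_camera'],3).tolist(), np.round(T['K'],1).tolist())
C=np.array(T['tool_from_camera'])[:2,3]
for n,p,yaw in(('pan',(.541,.353),0),('case',(.541,.0),-.174),('chute',(.55,-.30),-.174)):
    xt=-np.array([np.cos(yaw),np.sin(yaw)]); yt=np.array([xt[1],-xt[0]])
    q=np.array(p)-C[0]*xt-C[1]*yt
    r.reach([*q,.30],quat(yaw)); im,d=shot('wrist'); shutil.move('wrist.npz',f'w_{n}.npz')
    s=r.read_state(); print(n,s['time_s'],s['joint_positions'].round(2))
    cv2.imwrite(f'pics/w_{n}.png',im[:,:,::-1])
ims=[cv2.imread(f'pics/w_{n}.png') for n in('pan','case','chute')]
cv2.imwrite('pics/w_all.png',cv2.resize(np.vstack([np.hstack(ims[:2]),np.hstack([ims[2],ims[2]*0])]),(800,600)))
E
```

```text
[[-0.0, -0.962, -0.273, 0.068], [1.0, -0.0, -0.0, 0.001], [0.0, -0.273, 0.962, -0.118], [0.0, 0.0, 0.0, 1.0]] [[318.2, 0.0, 258.3], [0.0, 318.2, 190.7], [0.0, 0.0, 1.0]]
pan 1.6667 [ 0.42  0.68  0.84  0.    1.62 -1.15]
case 3.0833 [-0.14  0.47  1.2   0.    1.47 -1.54]
chute 4.2833 [-0.58  0.65  0.89  0.    1.6  -1.98]
```

View pics/w_all.png

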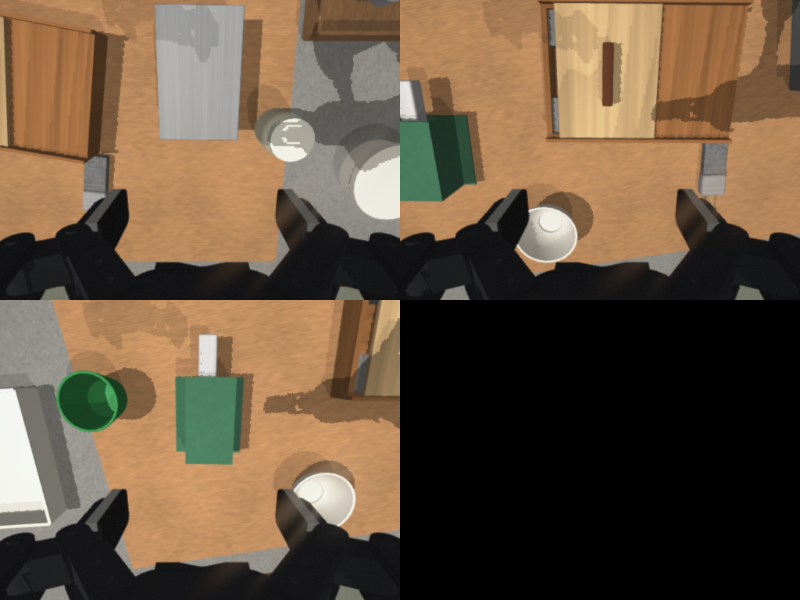

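The views show the pan top-centre, the cover with the dark rib and slightly open case, and the chute with the light bar end sticking out of it towards the robot. Next I fit each one on its known plane.

```bash
cat >> h.py <<'E'
from scipy.spatial.transform import Rotation as Ro
def fit(name,seed,maskf,h,im=None):
    """min-area rectangle of the colour blob nearest the seed (u,v), its pixels cast on to plane z=h"""
    f=np.load(f'{name}.npz'); hsv=cv2.cvtColor(cv2.GaussianBlur(f['im'],(3,3),0),cv2.COLOR_RGB2HSV).astype(int)
    m=maskf(hsv[...,0],hsv[...,1],hsv[...,2]).astype(np.uint8)
    m=cv2.morphologyEx(m,cv2.MORPH_OPEN,np.ones((3,3)))
    n,l,_,_=cv2.connectedComponentsWithStats(m); vv,uu=np.nonzero(m)
    i=np.argmin((uu-seed[0])**2+(vv-seed[1])**2); m=l==l[vv[i],uu[i]]
    cn=max(cv2.findContours(m.astype(np.uint8),0,cv2.CHAIN_APPROX_NONE)[0],key=len)[:,0]
    ray=np.c_[cn,np.ones(len(cn))]@np.linalg.inv(f['K']).T
    if 'R' in f: ray=ray@f['R']; o=-f['R'].T@f['t']
    else:
        A=Ro.from_quat(f['q']).as_matrix(); ray=ray@f['T'][:3,:3].T@A.T; o=f['p']+A@f['T'][:3,3]
    X=o+ray*((h-o[2])/ray[:,2])[:,None]
    c,s,a=cv2.minAreaRect((X[:,:2]*1000).astype(np.float32))
    print(name,seed,m.sum(),'c',np.round(c,1),'size',np.round(s,1),'ang',round(a,2),'corners',cv2.boxPoints((c,s,a)).round(1).tolist())
    print('   hsv seed',hsv[seed[1],seed[0]])
    return m
E
python3 - <<'E'
from h import *
ms=[fit('w_pan',(255,90),lambda H,S,V:(S<70)&(V>110),.080),
fit('w_case',(266,95),lambda H,S,V:V<105,.082),
fit('w_case',(230,60),lambda H,S,V:(V>175)&(S<140)&(H<40),.058),
fit('w_case',(400,60),lambda H,S,V:(H<25)&(S>150)&(V>80),.05),
fit('w_chute',(265,170),lambda H,S,V:(H>50)&(H<100)&(S>60)&(V>100),.068),
fit('w_chute',(265,70),lambda H,S,V:(S<60)&(V>150),.052)]
cv2.imwrite('pics/m.png',cv2.resize(np.vstack([np.hstack(ms[:3]),np.hstack(ms[3:])]).astype(np.uint8)*255,(800,400)))
for n in('pan','case','chute'):
    import shutil; shutil.copy(f'w_{n}.npz','x.npz')
    P,im=cloud('x'); print(n,[P[v,u].round(3).tolist() for u,v in ([(255,60)] if n=='pan' else [(210,90),(266,95)] if n=='case' else [(265,170),(265,60)])])
E
```

```text
w_pan (255, 90) 18733 c [537.9 349.5] size [109.7 169. ] ang 89.41 corners [[452.79998779296875, 295.5], [621.7999877929688, 293.79998779296875], [622.9000244140625, 403.3999938964844], [454.0, 405.20001220703125]]
   hsv seed [ 30   6 174]
w_case (266, 95) 840 c [538.3   9.2] size [12.2 76.6] ang 78.97 corners [[499.5, 10.600000381469727], [574.7000122070312, -4.099999904632568], [577.0999755859375, 7.900000095367432], [501.8999938964844, 22.600000381469727]]
   hsv seed [ 10 150 100]
w_case (230, 60) 19958 c [537.8   8.8] size [139.1 176.8] ang 79.9 corners [[438.6000061035156, -44.099998474121094], [612.5999755859375, -75.0999984741211], [637.0, 61.79999923706055], [463.0, 92.80000305175781]]
   hsv seed [ 17 105 202]
w_case (400, 60) 15 c [527.1 156. ] size [2.1 4.3] ang 86.9 corners [[524.9000244140625, 155.0], [529.2000122070312, 154.8000030517578], [529.2999877929688, 157.0], [525.0, 157.1999969482422]]
   hsv seed [ 13 150 156]
w_chute (265, 170) 8078 c [ 610.4 -304.1] size [ 82.8 123.4] ang 79.38 corners [[542.2000122070312, -333.5], [663.4000244140625, -356.20001220703125], [678.7000122070312, -274.79998779296875], [557.5, -252.10000610351562]]
   hsv seed [ 71 102 132]
w_chute (265, 70) 1245 c [ 522.1 -285.9] size [24.9 53.8] ang 79.9 corners [[493.3999938964844, -293.3999938964844], [546.4000244140625, -302.79998779296875], [550.7000122070312, -278.29998779296875], [497.70001220703125, -268.8999938964844]]
   hsv seed [ 15   7 228]
pan [[0.502, 0.35, 0.08]]
case [[0.522, -0.049, 0.059], [0.538, 0.009, 0.082]]
chute [[0.626, -0.304, 0.066], [0.511, -0.285, 0.051]]
```

View pics/m.png

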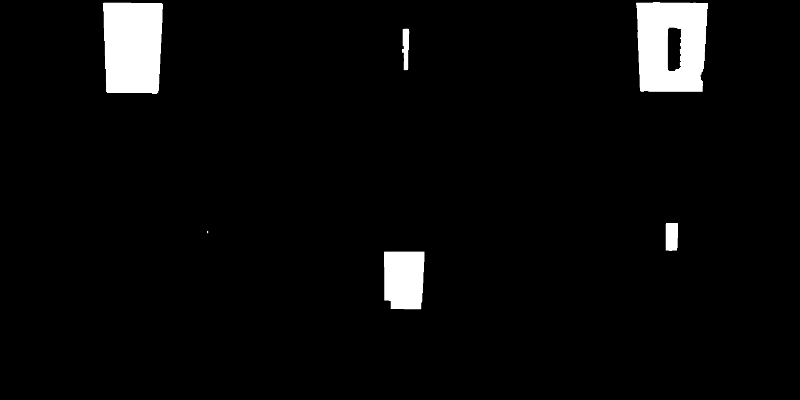

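Good fits: pan at (538, 349.5) mm with yaw -0.6°, cover centre at (538, 9) with yaw -10°, and the casting's bar end at (495.6, -281) with yaw -10° and 54 mm projecting. Next, grip and draw.

```bash
python3 - <<'E'
from h import *
yaw=np.radians(-10.1); u=np.array([np.cos(yaw),np.sin(yaw),0]); q=quat(yaw)
end=np.array([.4956,-.2811,0]); g=end+.030*u
command_gripper(.06)
r.reach(g+[0,0,.13],q)
print('touch',r.move_straight(g+[0,0,.0575],q,speed=.1,max_force=8))
command_gripper(.0,force=70)
s=r.read_state(); print(s['time_s'],s['grip_width'],s['grip_force'],s['contact_force'].round(2),s['eef_pos'].round(4))
p=g+[0,0,.0585]
r.move_straight(p,q,speed=.05)
print('draw',r.move_straight(p-.115*u,q,speed=.08,max_force=15))
s=r.read_state(); print(s['time_s'],s['grip_width'],s['grip_force'],s['contact_force'].round(2),s['eef_pos'].round(4))
r.move_straight(p-.115*u+[0,0,.1],q,speed=.15)
im,d=shot('wrist'); im2,_=shot('scene'); s=r.read_state(); print(s['time_s'],s['grip_width'],s['grip_force'],s['contact_force'].round(2),s['torque'].round(3))
cv2.imwrite('pics/held.png',cv2.resize(np.hstack([im,im2])[:,:,::-1],(800,300)))
E
```

```text
touch False
6.7417 0.024390797560008136 69.73929405212402 [-2.02 -0.26  5.34] [ 0.5254 -0.2866  0.0584]
draw False
8.575 0.024323403460627193 68.8523805141449 [-0.15  1.17 -2.91] [ 0.4123 -0.2663  0.0585]
9.4917 0.024456324363952037 68.85244488716125 [-0.44 -0.15 -2.51] [-0.01   0.126  0.006]
```

View pics/held.png

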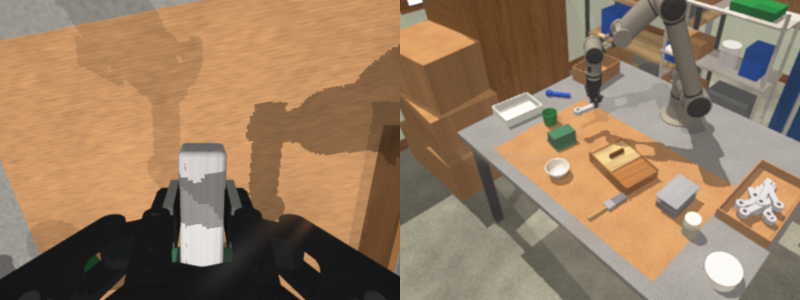

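The casting is held centred in the fingers, bar end towards the camera. I check the pitch and carry it to above the pan.

```bash
python3 - <<'E'
from h import *
f=np.load('wrist.npz'); P,im=cloud('wrist'); Q=(P[200:325:3,242:276:3].reshape(-1,3)-f['p'])@Ro.from_quat(f['q']).as_matrix()
Q=Q[~np.isnan(Q).any(1)]; Q=Q[abs(Q[:,2])<.03]
c=np.linalg.lstsq(np.c_[Q[:,:2],np.ones(len(Q))],Q[:,2],rcond=None)[0]; print('tool z of top = ',c.round(4),'x range',Q[:,0].min(),Q[:,0].max())
yaw=np.radians(-.6); u=np.array([np.cos(yaw),np.sin(yaw),0])
g=np.array([.538,.3495,0])-.045*u
s=r.read_state(); r.move_straight(s['eef_pos']+[0,0,.09],speed=.25)
r.reach(g+[0,0,.20],quat(yaw)); s=r.read_state(); print(s['time_s'],s['joint_positions'].round(2),s['contact_force'].round(2),s['eef_pos'].round(4))
E
```

```text
tool z of top =  [-0.0084 -0.0028  0.0064] x range -0.031118622319165117 0.029412282737835548
12.225 [ 0.49  0.53  1.38 -0.    1.23 -1.07] [ 0.02  0.28 -2.93] [0.4936 0.349  0.2001]
```

```bash
python3 - <<'E'
from h import *
p=r.read_state()['eef_pos']; xy=[.493,.35]
g=np.array([.538,.3495,0])-.045*np.array([np.cos(-.0105),np.sin(-.0105),0])
r.move_straight(g+[0,0,.114],speed=.12)
for z in (.108,.105,.1025):
    r.move_straight(g+[0,0,z],speed=.02); s=r.read_state(); print(z,s['contact_force'].round(2),s['eef_pos'].round(4))
command_gripper(.036); 
s=r.read_state(); print(s['time_s'],s['contact_force'].round(2))
r.move_straight(g+[0,0,.115],speed=.08)
command_gripper(.07)
# move off towards -x for a look at the pan with the wrist camera
xt=-np.array([np.cos(-.0105),np.sin(-.0105),0])
r.move_straight(np.array([.538,.3495,.27])-.068*xt,speed=.25)
im,d=shot('wrist'); s=r.read_state(); print(s['time_s'])
P,_=cloud('wrist'); 
fit('wrist',(256,60),lambda H,S,V:(V>205)&(S<40),.096)
cv2.imwrite('pics/pan1.png',im[:,:,::-1])
E
```

```text
0.108 [-0.85 -0.59 -2.05] [0.493  0.35   0.1081]
0.105 [-0.08 -0.14 -0.62] [0.4932 0.3501 0.1051]
0.1025 [-0.01  0.65  0.39] [0.4932 0.3501 0.1026]
14.3917 [-0.1   0.58 -0.23]
16.0917
wrist (256, 60) 42 c [507.9 342.5] size [3.4 7.2] ang 88.89 corners [[504.29998779296875, 340.79998779296875], [511.5, 340.70001220703125], [511.6000061035156, 344.1000061035156], [504.29998779296875, 344.20001220703125]]
   hsv seed [ 17   9 202]
```

View pics/pan1.png

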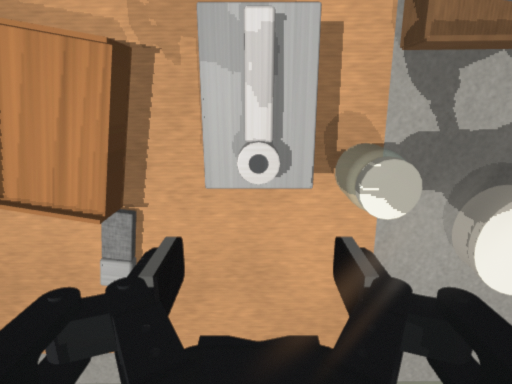

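The casting lies centred along the pan, boss at pixel (258,163) and bar end at (259,7). I compute its pose, then open the cover and view the cradle.

```bash
cat >> h.py <<'E'
def cast(name,px,h):
    f=np.load(f'{name}.npz'); A=Ro.from_quat(f['q']).as_matrix()
    ray=A@f['T'][:3,:3]@np.linalg.inv(f['K'])@[*px,1]; o=f['p']+A@f['T'][:3,3]
    return o+ray*(h-o[2])/ray[2]
E
python3 - <<'E'
from h import *
import shutil
P,_=cloud('wrist'); print('z pan, bar, boss',P[100,220].round(4),P[60,258].round(4),P[163,244].round(4))
a=cast('wrist',(259.5,7),.0955)[:2]; b=cast('wrist',(258.3,163),.1015)[:2]; d=b-a; print(a,b,np.linalg.norm(d),np.degrees(np.arctan2(d[1],d[0])))
shutil.move('wrist.npz','w_cast.npz')
yaw=np.radians(-10.1); q=quat(yaw); v=np.array([-np.sin(yaw),np.cos(yaw),0])
c=np.array([.538,.009,0])
command_gripper(.05); r.reach(c+[0,0,.14],q)
print(r.move_straight(c+[0,0,.086],q,speed=.1,max_force=8))
command_gripper(0,force=40); s=r.read_state(); print(s['grip_width'],s['contact_force'].round(2))
print('stop',r.move_straight(c+.14*v+[0,0,.086],q,speed=.06,max_force=12))
s=r.read_state(); e=s['eef_pos']; print(s['time_s'],e.round(4),s['contact_force'].round(2),'travel',(e-c)[:2]@v[:2])
command_gripper(.05); s=r.read_state();e=s['eef_pos']; print(e.round(4))
r.move_straight(e+[0,0,.07],speed=.2)
o=e-.128*v; o[2]=0; print('case origin est',o)
xt=-np.array([np.cos(yaw),np.sin(yaw),0])
r.reach(o+[0,0,.28]-.068*xt,q)
im,d=shot('wrist'); shutil.move('wrist.npz','w_cradle.npz'); print(r.read_state()['time_s'])
cv2.imwrite('pics/cradle.png',im[:,:,::-1])
E
```

```text
z pan, bar, boss [0.5359 0.3132 0.0751] [0.5038 0.3493 0.0977] [0.591  0.3357 0.1028]
[0.46320909 0.35101179] [0.59137007 0.3486738 ] 0.12818229779503051 -1.0451085206547288
False
0.013138987657902047 [-1.53 -0.1   5.58]
stop True
20.575 [0.5579 0.1171 0.0868] [-0.27 -3.06  4.24] travel 0.10993908600171563
[0.5574 0.1176 0.0861]
case origin est [ 0.53496951 -0.00839973  0.        ]
22.35
```

View pics/cradle.png

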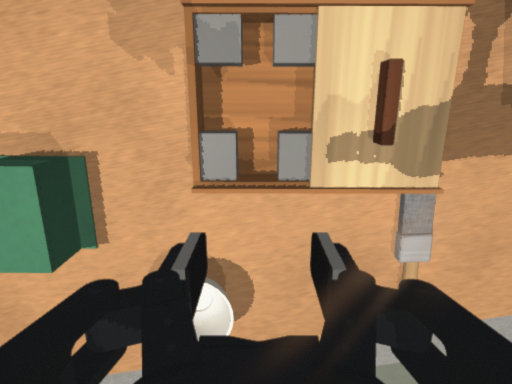

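Cover open; the slot's grey blocks are at (220,40)/(295,40) and the pocket's at (219,156)/(296,156).

```bash
python3 - <<'E'
from h import *
for s in((220,40),(295,40),(219,156),(296,156)):
    fit('w_cradle',s,lambda H,S,V:(S<50)&(V>75),.044)
P,_=cloud('x') if 0 else (None,None)
for a,b in(((242,64),(274,64)),((242,20),(274,20)),((237,134),(279,134)),((237,178),(279,178))):
    A=cast('w_cradle',a,.044)[:2];B=cast('w_cradle',b,.044)[:2]; print(((A+B)/2).round(4),np.linalg.norm(A-B).round(4))
E
```

```text
w_cradle (220, 40) 2332 c [467.  -36.8] size [47.3 45.5] ang 79.89 corners [[440.5, -56.099998474121094], [485.29998779296875, -64.0999984741211], [493.6000061035156, -17.600000381469727], [448.79998779296875, -9.600000381469727]]
   hsv seed [ 21  14 132]
w_cradle (295, 40) 2074 c [481.6  39.5] size [42.2 45.5] ang 79.89 corners [[455.5, 22.700000762939453], [500.29998779296875, 14.699999809265137], [507.70001220703125, 56.29999923706055], [462.8999938964844, 64.30000305175781]]
   hsv seed [ 20  16 145]
w_cradle (219, 156) 1741 c [584.  -61.5] size [40.5 52.8] ang 79.88 corners [[554.5, -76.80000305175781], [606.4000244140625, -86.0], [613.5, -46.20000076293945], [561.5999755859375, -36.900001525878906]]
   hsv seed [ 19  14 150]
w_cradle (296, 156) 1536 c [598.8  21.5] size [35.9 52.8] ang 79.89 corners [[569.7000122070312, 8.399999618530273], [621.5999755859375, -0.8999999761581421], [627.9000244140625, 34.5], [576.0, 43.79999923706055]]
   hsv seed [ 19  14 144]
[ 0.4975 -0.001 ] 0.0331
[0.4571 0.0062] 0.032
[ 0.5679 -0.0136] 0.0459
[ 0.6166 -0.0223] 0.0477
```

```bash
python3 - <<'E'
from h import *
yw=np.radians(-.8); q=quat(yw); g=np.array([.5333,.3498,0])
command_gripper(.06); s=r.read_state()
r.reach(g+[0,0,.18],q)
print(r.move_straight(g+[0,0,.102],q,speed=.08,max_force=4)); s=r.read_state(); print(s['contact_force'].round(2),s['eef_pos'].round(4))
command_gripper(0,force=60)
r.move_straight(g+[0,0,.20],q,speed=.1); s=r.read_state(); print(s['time_s'],s['grip_width'],s['grip_force'],s['contact_force'].round(2),s['torque'].round(3))
yc=np.radians(-10.1); o=np.array([.535,-.0085,0])-.004*np.array([np.cos(yc),np.sin(yc),0]); qc=quat(yc)
r.reach(o+[0,0,.2],qc); 
r.move_straight(o+[0,0,.09],qc,speed=.12)
im,d=shot('wrist'); cv2.imwrite('pics/over.png',im[:,:,::-1]); print(r.read_state()['time_s'])
E
```

```text
False
[0.9  0.31 0.09] [0.5336 0.35   0.1027]
26.7333 0.024708594398381172 60.89536428451538 [-0.72  0.77 -2.65] [0.001 0.03  0.003]
29.1917
```

View pics/over.png

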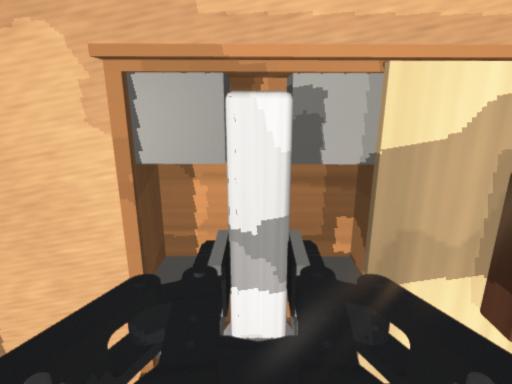

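The held bar is aligned over the slot (slot at columns 227–291, bar end at 227–290). I lower it.

```bash
python3 - <<'E'
from h import *
import shutil
yc=np.radians(-10.1); u=np.array([np.cos(yc),np.sin(yc),0]); c=np.array([.535,-.0085,0]); o=c-.004*u
r.move_straight(o+[0,0,.045],speed=.06,max_force=8); s=r.read_state(); print(s['eef_pos'].round(4),s['contact_force'].round(2))
t=r.move_straight(o+[0,0,.0335],speed=.02,max_force=3); s=r.read_state(); print(t,s['eef_pos'].round(4),s['contact_force'].round(2))
command_gripper(.045); s=r.read_state(); print(s['time_s'],s['eef_pos'].round(4),s['contact_force'].round(2))
r.move_straight(o+[0,0,.12],speed=.15)
r.move_straight(c+.068*u+[0,0,.26],speed=.25)
im,d=shot('wrist'); cv2.imwrite('pics/placed.png',im[:,:,::-1]); print(r.read_state()['time_s'])
E
```

```text
[ 0.5313 -0.0078  0.0452] [-0.43 -0.76 -2.3 ]
True [ 0.5311 -0.0078  0.0362] [-0.62 -0.96  4.7 ]
30.9 [ 0.5303 -0.0077  0.0353] [-0.1   0.16  0.31]
32.45
```

View pics/placed.png

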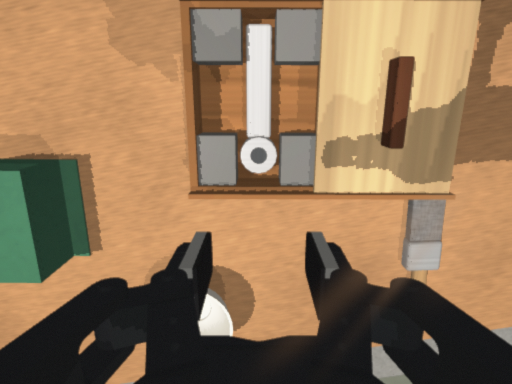

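The casting lies in the cradle, boss at (259,155) in the wide pocket and bar in the slot. Next, close the cover.

```bash
python3 - <<'E'
from h import *
import shutil
yc=np.radians(-10.1); q=quat(yc); v=np.array([-np.sin(yc),np.cos(yc),0]); u=np.array([np.cos(yc),np.sin(yc),0]); e=np.array([.5574,.1176,0])
P=cast; P,_=cloud('wrist'); print('bar z',P[60,258].round(4),P[110,258].round(4),'boss',P[155,246].round(4))
r.reach(e+[0,0,.14],q)
r.move_straight(e+[0,0,.0865],q,speed=.1,max_force=8); command_gripper(0,force=40)
t=r.move_straight(e-.14*v+[0,0,.0865],q,speed=.06,max_force=14)
s=r.read_state(); p=s['eef_pos']; print(s['time_s'],t,p.round(4),s['contact_force'].round(2),'travel',(p-e)[:2]@v[:2])
r.hold(.2); command_gripper(.05); p=r.read_state()['eef_pos']; r.move_straight(p+[0,0,.06],speed=.15)
r.move_straight(np.array([.535,-.0085,.28])+.068*u,speed=.25)
im,d=shot('wrist'); cv2.imwrite('pics/closed.png',im[:,:,::-1]); print(r.read_state()['time_s'])
fit('wrist',(258,80),lambda H,S,V:V<105,.082)
E
```

```text
bar z [ 0.4938 -0.0013  0.0313] [ 0.542  -0.0099  0.0303] boss [ 0.5859 -0.0309  0.0352]
36.2083 True [ 0.535  -0.009   0.0874] [0.55 2.45 3.84] travel -0.12853057716364935
38.2
wrist (258, 80) 368 c [534.6  -5.6] size [ 6.5 74. ] ang 80.1 corners [[497.6000061035156, -2.5], [570.5, -15.199999809265137], [571.5999755859375, -8.800000190734863], [498.70001220703125, 3.9000000953674316]]
   hsv seed [ 10 152 106]
```

View pics/closed.png

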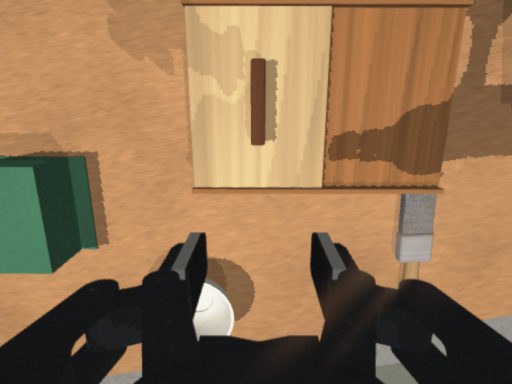

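The cover travelled the full 128 mm to its stop and now covers the compartment, rib at (258,100). Handing in.

```bash
python3 -c "
from h import *
print(r.finish_job())"
```

```text
the job is handed in; nothing more can be done
None
```

I weighed the casting on the pan, packed it flat in the cradle with its boss in the wide pocket, slid the cover to its stop, and handed the job in at about 38 s; no verdict was returned.

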